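# Mesh the mixer rotor onto its splined drive shaft

## Task

Mount the clip rotor on the tube mixer: lift it off the bench by its grip, set its splined bore over the upright splined shaft, and rock it to and fro under a light push until the teeth mesh and the hub slides fully home on the flange; then let go. Never force it (more than about 50 N would hurt the teeth) and leave the other things on the bench where they stand.

Things in the scene. Friction and masses are not known exactly. Their poses are not given: they have to be found in the camera images.
- rotor: Loose aluminium rotor, 0.2 to 0.4 kg, 115 mm across, 74 mm tall. Origin: centre of the hub's underside, on which it stands upright on the bench; z up along the bore. From below: round hub 49 mm across, 0 to 32 mm high; round deck 60 mm across, 32 to 40 mm, ringed by six arms with open ring clips at 33 to 39 mm; on top the grey grip.
- grip (a point): On the rotor's axis, 60 mm above its underside, in the grey grip: a block with two flats, 40 mm long along x, 24 mm across the flats along y, 40 to 74 mm above the underside. Pinch it across y from above (a half turn is the same).
- bore (a point): On the rotor's axis, 3 mm above its underside, where the teeth of the splined bore begin. The bore opens downward and is 32 mm deep; wall at 19.7 mm radius; six teeth reach in to 13 mm radius, with gaps between them at 0, 60, 120.. degrees from the rotor's x axis.
- drive_unit: Fixed white mixer drive, 150 x 136 x 41 mm, front (small black knob, dark window) to its -x; origin at the centre of its underside on the bench, z up. A round steel flange, 60 mm across at its top, rises from the middle to 50 mm above the bench and carries the upright steel splined shaft.
- seat (a point): Centre of the flange's flat top, on the shaft's axis, 50 mm above the bench: the rotor's underside rests here when fully home. When the teeth stand end on end it is held about 15 mm above this point. A motor brake holds the shaft: it slips at 0.3 N m and turns at most 34 degrees either way from mid position.
- spline_ends (a point): On the shaft's axis, 18 mm above the flange: the square upper ends of its six straight splines (6 mm wide, out to 18 mm radius, core 11.8 mm). Above it a tapered nose, 10 mm high, 5 mm radius at the end. The splines' angle is not measured and differs each time, whatever the housing's yaw. Meshes every 60 degrees, with play of 5 degrees either way, 1.6 mm sideways.
- wash_bottle: White plastic bottle, 81 mm across, 189 mm tall; loose bystander, to be left alone. Origin: centre of its underside.
- dropper_1: White screw-capped bottle, 50 mm across, 100 mm tall; loose bystander, to be left alone. Origin: centre of its underside.
- dropper_2: White screw-capped bottle, 50 mm across, 100 mm tall; loose bystander, to be left alone. Origin: centre of its underside.
- tube_1: Green-capped sample tube, 41 mm across, 94 mm tall, nearer the robot; loose bystander, to be left alone. Origin: centre of its underside.
- tube_2: Green-capped sample tube, 41 mm across, 94 mm tall, farther from the robot; loose bystander, to be left alone. Origin: centre of its underside.
- tape: Roll of brown tape lying flat, 84 mm across, 18 mm tall; loose bystander, to be left alone. Origin: centre of its underside.
- jar: Small jar with orange cap, 41 mm across, 53 mm tall; loose bystander, to be left alone. Origin: centre of its underside.

How it is judged (in metres and radians):
On the way, in this order (a step that is already met when the one before it is completed fails the run):
1. the rotor is lifted clear of the bench, upright (height (world z) of rotor above 0.06 m and angle between rotor's own z axis and vertical below 0.35 rad), for 0.1 s.
2. the rotor sits over the shaft's nose, its teeth resting on or entering the splines (horizontal distance between rotor and seat below 0.006 m and z of rotor in the frame of seat below 0.022 m), for 0.05 s.
3. the teeth are meshed and the hub is home on the flange (horizontal distance between rotor and seat below 0.004 m and z of rotor in the frame of seat below 0.003 m), for 0.2 s.
At the end, for the whole second after the job is handed in: The rotor stands on the shaft with its teeth meshed: the hub's underside within 3 mm of the flange and within 4 mm of its centre, level within 0.06 rad, at rest and let go (all of step 3 and angle between rotor's own z axis and vertical below 0.06 rad and linear speed of rotor below 0.02 m/s and contact force between the fingers and rotor below 0.1 N); the robot touches nothing.
It fails at once if rotor and mixer pressed together with a contact force of more than 60 N (contact force between rotor and drive_unit above 60 N).
It fails at once if a bystander is displaced by more than 30 mm (distance of any of wash_bottle, dropper_1, dropper_2, tube_1, tube_2, tape, jar from where it was at the start of the episode above 0.03 m).
It also fails if it takes over 58 s, if anything falls off the work surface, if the arm or the gripper's body presses on something with over 40 N, if the wrist force passes 120 N, or if a joint passes its speed limit or range.

## Robot

A 6-joint arm with a two-finger parallel gripper is mounted at the origin on a cart in front of the work surface, level with it; the furniture and walls round the work are solid. World frame = base frame: x ahead of the robot, y to its left, z up, the work surface at z = 0. Lengths are in mm, angles in rad, forces in N, time in s.
With the tool pointing down it reaches from about 275 to 750 mm from the base axis. Payload 10.2 kg.
Tool frame: the origin (TCP) lies at the very end of the fingers, on their centre line; the grasp point (between the pads) lies 19 mm behind it; z points along the fingers, y is the direction in which the jaws open and shut (so a half turn about z gives the same grasp; the last joint's range is limited). The gripper opens to 85 mm and grips with 20 to 120 N. Pads are 22 mm wide; open, the fingers measure 114 mm over their backs; the gripper's body (76 mm by 85 mm) begins 54 mm behind the grasp point. The pads swing forward as they close: fully open they stand 13 mm farther back than shut.
Start: joints at [-1.518, 0.313, 1.498, -0, 1.331, -0.223], TCP at [142.953, -505.169, 231.294] pointing down, gripper open.
Joint ranges: [-2.94, 2.94], [-0.97, 2.17], [0.19, 2.56], [-1.23, 4.37], [0.02, 3.11], [-2.88, 2.88]. Speed limits (rad/s): [2.39, 2.39, 3.01, 3.14, 3.14, 3.14].

## Interface

Orientations are given as a unit quaternion [w, x, y, z].
In Python, from rig import * gives the robot as it stands. The module is installed in compiled form; this text tells all that it offers.
- The arm moves only by the shell command python3 -m crank 'ROWS' [FORCE]. ROWS is a JSON object of lists of equal length, an entry for each row: "dp": the shift along the world's x, y, z in cm, a list of three; "delta_rot": the turn, a rotation vector about the world's x, y, z in degrees, a list of three; "claw": the closure in counts, from 0 (fully open) to 255 (shut). A call has 1 to 10 rows; each row shifts and turns the commanded pose from where the row before left it; what a row does not reach is not made up. A row lasts 1/10 s, in which the tool goes at most 50 mm and 8.59 degrees, less where a joint would pass 70% of its speed; a pose out of reach is approached as far as the arm can. A call is refused whole if a number of a shift passes 5 or a number of a turn 8.59, either way. A call with a gripper value outside its range is refused whole. The fingers move at their own pace and stop on an object; FORCE is the grip in N (left out, the last holds). Time passes only in rows, so rows that do not move let the fingers close. It gives the time, the measured TCP pose, the force and the opening at its end, in the units of the state.
- sense(): the state, without advancing time (a new reading comes with each control period).
- capture(name): name is "scene" or "top" or "wrist"; returns (picture, depth): 420x560x3 uint8, red, green, blue; 420x560 float32, mm along the optical axis (not along the pixel's ray), 0 where there is no reading.
- camera_model(name): a dict with "fx", "fy", "cx", "cy" (pixels), "dist_coeffs" ([k1, k2, p1, p2, k3] as OpenCV has them; the pictures are not rectified), "cam_to_world" (4x4, takes a point from camera to world coordinates); the wrist camera has in their place "T_tool_cam" (4x4, takes a point from camera to tool coordinates, whose origin is the TCP and whose axes are the flange's). Camera axes: x right, y up, looking along -z (the intrinsics and any distortion apply to the point x, -y, -z); pixel columns grow to the right and rows downward; lengths in mm; the calibration is good to about 2 mm. A picture is of the moment at which its call begins: read the wrist's pose just before it. camera_model takes no time and is no camera call.
- finish_job(): hands the job in, once; it reports no verdict.
Trained networks look in the newest picture that a camera, given by its name, has taken for a name from the list of things; names that differ only in an ending like _2 or _b are one class to them, and where a whole thing is asked for, a point or a joint stands for the part that bears it (a point fixed in the world has none). Each returns a list of dicts, best first, with "p" (0 to 1); they miss things now and then, are a little off and sometimes report something else, mostly with a low value. They report only what shows in the picture. A call takes as long as a camera call.
- boxes_of(camera, target): "centre" ([column, row] in pixels, amid what is visible of it).
- masks_of(camera, target): "region" (420x560 bool, what is visible of it) and "centre" ([column, row] in pixels, amid what is visible of it).
- pinpoint(camera, target): "centre" ([column, row] in pixels: a listed point, or the origin of a listed thing).
The state is a dict: "time_s": time; "joints": joint angles; "dq": joint speeds; "tau": joint torques, N m; "eef_pos": TCP position; "ee_rot": TCP orientation; "force": force on the tool from outside, world axes, zero at the start; "wrist_torque": the same for the moment, N m; "grip_width": opening from 0.0 (shut) to 1.0 (fully open).
Only numpy, scipy, OpenCV 4.12 (cv2) and the standard library are available. Lean on these libraries where they do the work, as an engineer would, in place of code of your own. Each camera call takes 0.05 s, during which the arm holds its last target.

## Working session

There is one attempt and no reset: what is moved stays moved. The work goes in short steps, Python scripts to look and compute and a shell command to move; the robot and the scene stay as the last step left them, time stands still between calls to the robot, and variables do not carry over. Pictures are saved under pics/ and viewed, and the job is handed in when it is done.

```bash
mkdir -p pics
cat > h.py <<'E'
from rig import *
import numpy as np, cv2
from scipy.spatial.transform import Rotation as R
def c2w(name,s=None):
    m=camera_model(name)
    if name!="wrist": return np.array(m["cam_to_world"])
    q=s["ee_rot"];T=np.eye(4);T[:3,:3]=R.from_quat([q[1],q[2],q[3],q[0]]).as_matrix();T[:3,3]=s["eef_pos"]
    return T@np.array(m["T_tool_cam"])
def ray(name,px,T):
    m=camera_model(name);K=np.array([[m["fx"],0,m["cx"]],[0,m["fy"],m["cy"]],[0,0,1]])
    u=cv2.undistortPoints(np.array([[px]],float),K,np.array(m["dist_coeffs"])).reshape(2)
    d=np.array([u[0],-u[1],-1.]);return T[:3,3],T[:3,:3]@d
def at_z(name,px,T,z):
    o,d=ray(name,px,T);return o+d*(z-o[2])/d[2]
def at_depth(name,px,T,dep):
    o,d=ray(name,px,T);return o+d*dep
def cloud(name,dep,T):
    m=camera_model(name);K=np.array([[m["fx"],0,m["cx"]],[0,m["fy"],m["cy"]],[0,0,1]])
    g=np.stack(np.meshgrid(np.arange(560),np.arange(420)),-1).reshape(-1,1,2).astype(float)
    u=cv2.undistortPoints(g,K,np.array(m["dist_coeffs"])).reshape(-1,2)
    d=np.c_[u[:,0],-u[:,1],-np.ones(len(u))]*dep.reshape(-1,1)
    P=d@T[:3,:3].T+T[:3,3];return P.reshape(420,560,3)
def save(n,im): cv2.imwrite("pics/"+n,im[:,:,::-1])
E
python3 - <<'E'
from h import *
s=sense();print(s)
for c in ["scene","top"]:
    im,d=capture(c);save(c+"0.png",im);np.savez(c+"0.npz",im=im,d=d);T=c2w(c);print(c,T.round(2).tolist())
    P=cloud(c,d,T);np.save(c+"P.npy",P)
    for t in ["rotor","grip","seat","spline_ends","drive_unit"]:
        for r in pinpoint(c,t)[:2]: 
            z={"rotor":0,"grip":60,"seat":50,"spline_ends":68,"drive_unit":0}[t]
            print(c,t,r["p"],r["centre"],at_z(c,r["centre"],T,z).round(1))
E
```

```text
{'time_s': 0.0, 'joints': array([-1.51837394e+00,  3.13458603e-01,  1.49845190e+00, -1.58581019e-05,
        1.33099653e+00, -2.23393612e-01]), 'dq': array([-1.32441833e-04, -5.55033460e-04,  2.20623749e-04, -3.14074080e-04,
       -4.02232236e-04,  1.04842178e-05]), 'tau': array([-5.91250828e-04, -4.12270367e+01, -2.59749180e+01, -2.12409213e-04,
        4.04027553e-03,  2.14050840e-05]), 'eef_pos': array([ 142.94794084, -504.89156862,  230.72509659]), 'ee_rot': array([-6.55449440e-04,  9.90505280e-01,  1.37473119e-01,  4.84392353e-05]), 'force': array([-0.55401524, -0.43397161, -0.32192953]), 'wrist_torque': array([0.04116315, 0.01506759, 0.00357214]), 'grip_width': 0.9957122876058324}
scene [[-0.81, 0.38, -0.44, 13.83], [-0.58, -0.51, 0.64, 775.64], [0.02, 0.77, 0.63, 750.79], [0.0, 0.0, 0.0, 1.0]]
scene rotor 0.89 [317.6, 184.1] [ 531.1 -165.9    0. ]
scene grip 0.79 [319.6, 165.7] [ 539.4 -183.7   60. ]
scene grip 0.5 [272.3, 196.5] [562.8  42.9  60. ]
scene seat 0.84 [285.4, 229.3] [455.3 128.   50. ]
scene seat 0.57 [318.7, 164.8] [ 552.3 -200.5   50. ]
scene spline_ends 0.75 [280.7, 221.6] [471.9 126.9  68. ]
scene drive_unit 0.78 [281.4, 246.2] [455.6 144.8   0. ]
top [[0.01, 0.99, -0.11, 362.95], [-1.0, 0.0, -0.03, 73.58], [-0.02, 0.11, 0.99, 1360.61], [0.0, 0.0, 0.0, 1.0]]
top rotor 0.75 [382.0, 200.7] [ 517.7 -182.4    0. ]
top grip 0.69 [386.4, 193.0] [ 531.4 -183.1   60. ]
top seat 0.94 [268.6, 219.9] [459.9 128.3  50. ]
top seat 0.23 [415.1, 256.8] [ 363.7 -258.1   50. ]
top spline_ends 0.65 [265.5, 220.4] [457.3 135.7  68. ]
top spline_ends 0.56 [266.9, 221.0] [455.7 132.   68. ]
top drive_unit 0.69 [264.0, 221.4] [459.5 143.1   0. ]
```

View pics/scene0.png

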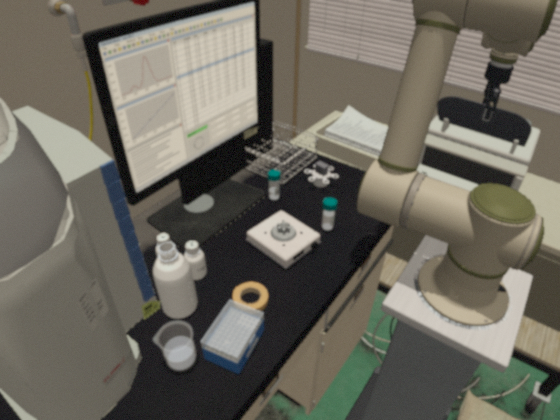

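View pics/top0.png

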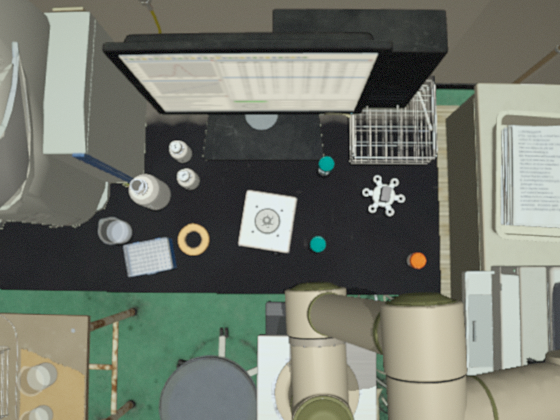

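Run:
```python
from h import *
from rig import *
for c in ["scene","top"]:
    P=np.load(c+"P.npy");x,y,z=P[...,0],P[...,1],P[...,2]
    print(c,"bench z",np.median(z[(abs(x-400)<100)&(abs(y+0)<40)&(abs(z)<30)]))
    m=(abs(x-535)<80)&(abs(y+180)<80)
    for lo,hi in [(30,45),(65,80)]:
        k=m&(z>lo)&(z<hi);q=P[k]; print(lo,k.sum(),q.mean(0).round(1) if k.sum() else '',q.min(0).round(0),q.max(0).round(0))
    k=m&(z>65)&(z<80);r=cv2.minAreaRect(P[k][:,:2].astype(np.float32));print(r)
    m=(abs(x-460)<60)&(abs(y-130)<60)
    for lo,hi in [(46,54),(62,72),(72,85)]:
        k=m&(z>lo)&(z<hi);q=P[k]; print(lo,k.sum(),q.mean(0).round(1) if k.sum() else '',q.min(0).round(0),q.max(0).round(0))
```

```text
scene bench z 0.7801953233960148
30 216 [ 522.2 -167.    40.1] [ 475. -235.   30.] [ 583. -120.   45.]
65 84 [ 525.8 -172.9   73.3] [ 506. -188.   66.] [ 550. -162.   78.]
((528.3823852539062, -175.51019287109375), (24.287410736083984, 43.08451843261719), 83.61662292480469)
46 211 [450.7 144.   50.6] [418.  98.  46.] [501. 168.  54.]
62 66 [455.1 139.5  67.8] [439. 117.  62.] [475. 152.  72.]
72 35 [456.5 138.2  76.4] [447. 125.  72.] [465. 151.  82.]
top bench z -0.9393680250179841
30 499 [ 526.7 -177.5   39. ] [ 475. -235.   32.] [ 580. -124.   45.]
65 145 [ 527.8 -178.    73.5] [ 509. -192.   65.] [ 549. -164.   79.]
((528.47802734375, -178.8566131591797), (24.508604049682617, 40.51589584350586), 79.12377166748047)
46 354 [456.6 133.4  49.3] [401.  72.  46.] [519. 188.  54.]
62 60 [456.3 133.6  67.6] [440. 119.  62.] [474. 150.  72.]
72 38 [457.8 133.6  76. ] [450. 124.  72.] [474. 142.  83.]
```

The scene view shows the rotor at (320,175), the drive at (283,235) and the bystanders clear of both. The top view shows the rotor at (384,195) and the flange at (267,220). Both cameras agree on these, and the heights fit. Next I move above the rotor for a wrist view.

```bash
python3 -m crank '{"dp":[[3.5,3.2,0.3],[3.5,3.2,0.3],[3.5,3.2,0.3],[3.5,3.2,0.3],[3.5,3.2,0.3],[3.5,3.2,0.3],[3.5,3.2,0.3],[3.5,3.2,0.3],[3.5,3.2,0.3],[3.5,3.2,0.3]],"delta_rot":[[0,0,-2.5],[0,0,-2.5],[0,0,-2.5],[0,0,-2.5],[0,0,-2.5],[0,0,-2.5],[0,0,-2.5],[0,0,-2.5],[0,0,-2.5],[0,0,-2.5]],"claw":[0,0,0,0,0,0,0,0,0,0]}'
python3 - <<'E'
from h import *
s=sense();print(s["time_s"],s["eef_pos"],s["ee_rot"],s["joints"])
print(np.array(camera_model("wrist")["T_tool_cam"]).round(3).tolist())
im,d=capture("wrist");save("w1.png",im);T=c2w("wrist",s)
for t,z in [("grip",60),("bore",3),("rotor",0)]:
    for r in pinpoint("wrist",t)[:2]: print(t,r["p"],r["centre"],at_z("wrist",r["centre"],T,z).round(1))
P=cloud("wrist",d,T);x,y,z=P[...,0],P[...,1],P[...,2]
m=(abs(x-528)<90)&(abs(y+178)<90)
k=m&(z>66)&(z<80);q=P[k];print(k.sum(),q.mean(0),q.min(0),q.max(0),cv2.minAreaRect(q[:,:2].astype(np.float32)))
k=m&(z>30)&(z<45);q=P[k];print(k.sum(),q.mean(0),q.min(0),q.max(0))
E
```

```text
time_s: 1.6
eef_pos: [494.2, -183.5, 261.6]
ee_rot: [0.0, 0.997, -0.081, 0.0]
force: [-0.4, -0.6, 0.5]
grip_width: 1.002
1.6 [ 494.1945025  -183.51607712  261.59603025] [ 1.37256205e-04  9.96712417e-01 -8.10204116e-02  1.80238998e-04] [-5.77969492e-01  2.97037065e-01  1.43959687e+00 -7.04630522e-05
  1.40451097e+00  1.15505712e+00]
[[0.0, 0.963, 0.268, 67.704], [1.0, -0.001, 0.001, 0.145], [0.001, 0.268, -0.963, -143.201], [0.0, 0.0, 0.0, 1.0]]
grip 0.98 [270.3, 162.3] [ 527.4 -174.1   60. ]
rotor 0.66 [275.3, 154.8] [ 530.5 -179.     0. ]
754 [ 529.3675759  -176.8713063    74.37173889] [ 507.97244773 -190.98809983   70.01326831] [ 549.73225204 -162.46320959   77.4029394 ] ((528.8590087890625, -176.6949462890625), (24.69868278503418, 39.401973724365234), 79.83045196533203)
2382 [ 531.33778975 -177.30536157   39.69640193] [ 474.57904982 -232.51530581   35.58966857] [ 582.98240394 -120.18173757   42.65826919]
```

View pics/w1.png

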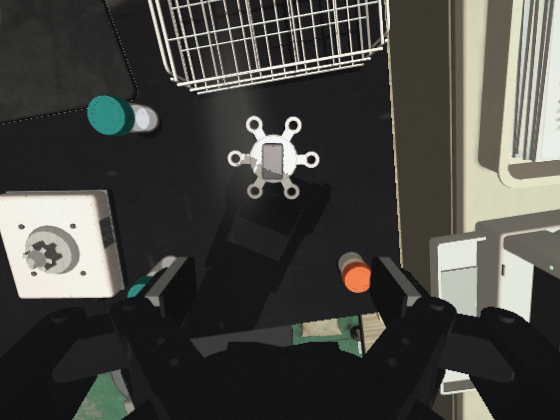

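The wrist view shows the rotor at (270,160), upright, with its grip lined up with the jaws. The shaft is at (45,250). Before grasping, I take a close look at the splines while the hand is empty.

```bash
python3 -m crank '{"dp":[[-0.7,3.2,-0.4],[-0.7,3.2,-0.4],[-0.7,3.2,-0.4],[-0.7,3.2,-0.4],[-0.7,3.2,-0.4],[-0.7,3.2,-0.4],[-0.7,3.2,-0.4],[-0.7,3.2,-0.4],[-0.7,3.2,-0.4],[-0.7,3.2,-0.4]],"delta_rot":[[0,0,0],[0,0,0],[0,0,0],[0,0,0],[0,0,0],[0,0,0],[0,0,0],[0,0,0],[0,0,0],[0,0,0]],"claw":[0,0,0,0,0,0,0,0,0,0]}'
cat > shaft.py <<'E'
from h import *
import sys
n=sys.argv[1]
s=sense();print(s["time_s"],s["eef_pos"],s["ee_rot"])
im,d=capture("wrist");save(n+".png",im);T=c2w("wrist",s)
np.savez(n+".npz",im=im,d=d,T=T)
for t,z in [("seat",50),("spline_ends",68)]:
    for r in pinpoint("wrist",t)[:1]: print(t,r["p"],r["centre"],at_z("wrist",r["centre"],T,z).round(1)); c=r["centre"]
P=cloud("wrist",d,T);x,y,z=P[...,0],P[...,1],P[...,2]
m=(abs(x-457)<45)&(abs(y-134)<45)
for lo,hi in [(46,54),(64,70),(70,80)]:
    k=m&(z>lo)&(z<hi);q=P[k];print(lo,k.sum(),q.mean(0).round(1),q.min(0).round(1),q.max(0).round(1))
# rectified plan view at z=68, 100mm -> 600px
g=np.stack(np.meshgrid(np.linspace(-50,50,600),np.linspace(50,-50,600)),-1).reshape(-1,2)
W=np.c_[g[:,0]+457,g[:,1]+134,np.full(len(g),68.)]
C=(W-T[:3,3])@T[:3,:3];C=C*[1,-1,-1]
mm=camera_model("wrist");K=np.array([[mm["fx"],0,mm["cx"]],[0,mm["fy"],mm["cy"]],[0,0,1]])
uv=cv2.projectPoints(C.astype(float),np.zeros(3),np.zeros(3),K,np.array(mm["dist_coeffs"]))[0].reshape(600,600,2).astype(np.float32)
o=cv2.remap(im,uv[...,0],uv[...,1],cv2.INTER_CUBIC);save(n+"_plan.png",o)
E
python3 shaft.py s1
```

```text
time_s: 2.8
eef_pos: [422.5, 134.7, 221.3]
ee_rot: [0.0, 0.997, -0.081, 0.0]
force: [1.1, 0.4, -0.3]
grip_width: 1.005
2.8 [422.47348069 134.72246524 221.26262406] [ 9.90061512e-05  9.96700094e-01 -8.11719553e-02  1.63876760e-04]
seat 0.57 [274.3, 158.7] [461.7 137.5  50. ]
spline_ends 0.68 [276.6, 164.0] [457.7 135.3  68. ]
46 2181 [459.9 134.8  50.3] [425.4 101.9  46. ] [490.6 168.2  53.9]
64 303 [458.9 134.8  68.5] [440.6 117.9  64.4] [475.9 152.3  70. ]
70 371 [458.7 135.   75. ] [440.4 119.8  70. ] [474.2 150.7  80. ]
```

View pics/s1.png

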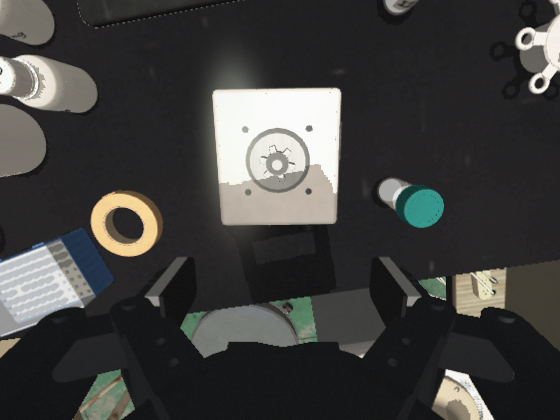

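View pics/s1_plan.png

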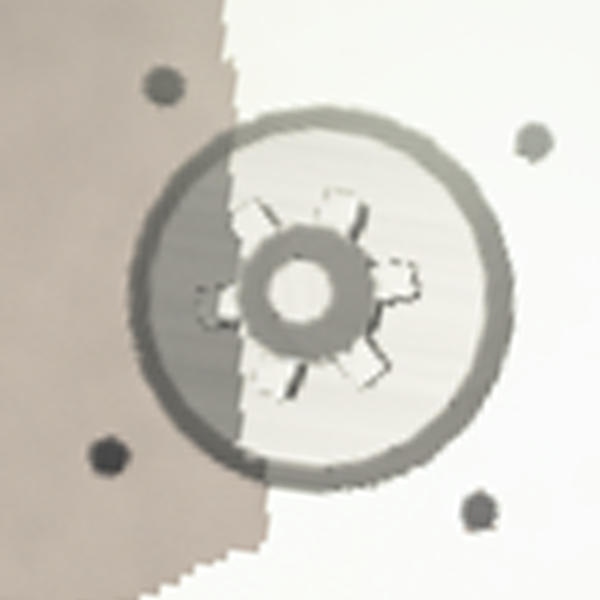

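The shaft is clear in both views. In the plan its centre is at about (307,292), which is world (458.5,135), and one spline points about 7° from world x. Now back to the rotor for the grasp.

```bash
python3 -m crank '{"dp":[[1.06,-3.12,0],[1.06,-3.12,0],[1.06,-3.12,0],[1.06,-3.12,0],[1.06,-3.12,0],[1.06,-3.12,0],[1.06,-3.12,0],[1.06,-3.12,0],[1.06,-3.12,0],[1.06,-3.12,0]],"delta_rot":[[0,0,-0.1],[0,0,-0.1],[0,0,-0.1],[0,0,-0.1],[0,0,-0.1],[0,0,-0.1],[0,0,0],[0,0,0],[0,0,0],[0,0,0]],"claw":[0,0,0,0,0,0,0,0,0,0]}'
python3 -m crank '{"dp":[[0,0,-2.3],[0,0,-2.3],[0,0,-2.3],[0,0,-2.3],[0,0,-2],[0,0,-2]],"delta_rot":[[0,0,0],[0,0,0],[0,0,0],[0,0,0],[0,0,0],[0,0,0]],"claw":[0,0,0,0,0,0]}'
python3 - <<'E'
from h import *
s=sense();print(s["eef_pos"],s["ee_rot"])
im,d=capture("wrist");save("w2.png",im);T=c2w("wrist",s)
P=cloud("wrist",d,T);x,y,z=P[...,0],P[...,1],P[...,2]
m=(abs(x-528)<90)&(abs(y+178)<90)
k=m&(z>66)&(z<80);q=P[k];print(k.sum(),q.mean(0),q.min(0),q.max(0),cv2.minAreaRect(q[:,:2].astype(np.float32)))
E
```

```text
time_s: 3.95
eef_pos: [528.3, -180.7, 221.4]
ee_rot: [0.0, 0.996, -0.087, 0.0]
force: [0.4, 0.9, 0.2]
grip_width: 1.0
time_s: 4.55
eef_pos: [528.0, -179.3, 88.6]
ee_rot: [0.0, 0.996, -0.087, -0.0]
force: [0.6, -0.6, 0.6]
grip_width: 1.001
[ 528.01826006 -179.33517501   88.56459175] [ 1.70573108e-04  9.96247896e-01 -8.65453435e-02 -5.79533620e-05]
2682 [ 531.27159637 -177.47692022   74.14380422] [ 508.45204108 -191.73804459   66.10661931] [ 550.52121219 -162.54053791   76.70801597] ((529.5171508789062, -177.14065551757812), (24.706438064575195, 40.005340576171875), 79.46907043457031)
```

View pics/w2.png

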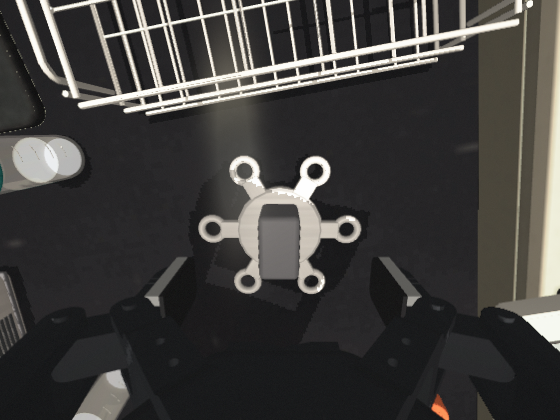

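The grip is at (280,240), midway between the open jaws and square to them. Next I descend and close.

```bash
python3 -m crank '{"dp":[[0.07,0.1,-1.5],[0.07,0.1,-1.5],[0,0,-1.0],[0,0,-0.4],[0,0,0],[0,0,0],[0,0,0],[0,0,0],[0,0,0],[0,0,0]],"delta_rot":[[0,0,0],[0,0,0],[0,0,0],[0,0,0],[0,0,0],[0,0,0],[0,0,0],[0,0,0],[0,0,0],[0,0,0]],"claw":[0,0,0,0,0,255,255,255,255,255]}' 50
python3 -m crank '{"dp":[[0,0,0],[0,0,0],[0,0,0],[0,0,0]],"delta_rot":[[0,0,0],[0,0,0],[0,0,0],[0,0,0]],"claw":[255,255,255,255]}'
python3 -m crank '{"dp":[[0,0,1],[0,0,2],[0,0,3],[0,0,3],[0,0,3],[0,0,0]],"delta_rot":[[0,0,0],[0,0,0],[0,0,0],[0,0,0],[0,0,0],[0,0,0]],"claw":[255,255,255,255,255,255]}'
python3 - <<'E'
from h import *
s=sense();print(s["eef_pos"],s["ee_rot"],s["force"])
im,d=capture("wrist");save("w3.png",im);T=c2w("wrist",s);np.savez("w3.npz",im=im,d=d,T=T)
P=cloud("wrist",d,T);e=s["eef_pos"];Q=P-e;x,y,z=Q[...,0],Q[...,1],Q[...,2]
m=(abs(x)<70)&(abs(y)<70)
# deck at ~ -4..-10 rel TCP
h,b=np.histogram(z[m],bins=np.arange(-60,50,4));print(list(zip(b,h)))
E
```

```text
time_s: 5.6
eef_pos: [530.5, -175.3, 45.5]
ee_rot: [0.0, 0.996, -0.085, 0.0]
force: [0.1, -0.8, 1.6]
grip_width: 0.271
time_s: 6.0
eef_pos: [530.5, -175.3, 45.5]
ee_rot: [0.0, 0.996, -0.085, 0.0]
force: [0.6, -1.1, 2.7]
grip_width: 0.271
time_s: 6.6
eef_pos: [531.7, -175.7, 169.4]
ee_rot: [0.001, 0.996, -0.085, 0.003]
force: [1.1, 0.2, -2.9]
grip_width: 0.272
[ 531.65584535 -175.6788395   169.39560051] [ 0.00136941  0.99635375 -0.08525202  0.00307061] [ 1.10124935  0.18987975 -2.88313893]
[(np.int64(-60), np.int64(0)), (np.int64(-56), np.int64(0)), (np.int64(-52), np.int64(0)), (np.int64(-48), np.int64(9)), (np.int64(-44), np.int64(49)), (np.int64(-40), np.int64(46)), (np.int64(-36), np.int64(26)), (np.int64(-32), np.int64(1)), (np.int64(-28), np.int64(0)), (np.int64(-24), np.int64(0)), (np.int64(-20), np.int64(0)), (np.int64(-16), np.int64(0)), (np.int64(-12), np.int64(402)), (np.int64(-8), np.int64(6625)), (np.int64(-4), np.int64(384)), (np.int64(0), np.int64(110)), (np.int64(4), np.int64(167)), (np.int64(8), np.int64(272)), (np.int64(12), np.int64(293)), (np.int64(16), np.int64(327)), (np.int64(20), np.int64(360)), (np.int64(24), np.int64(706)), (np.int64(28), np.int64(4160)), (np.int64(32), np.int64(233)), (np.int64(36), np.int64(666)), (np.int64(40), np.int64(326)), (np.int64(44), np.int64(840))]
```

View pics/w3.png

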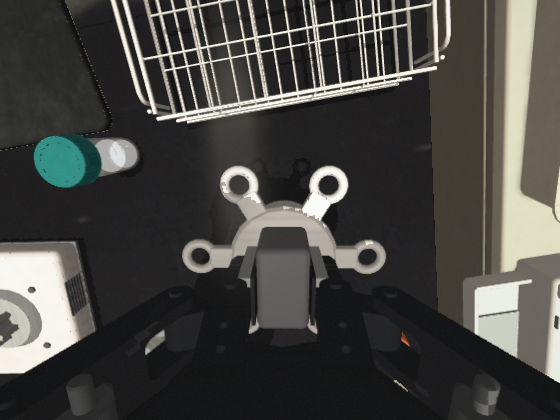

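Lifted. The rotor hangs from the fingers, with ring clips at (201,257), (370,256), (238,184) and (329,185). I use these to measure where its axis lies relative to the TCP.

Run:
```python
from h import *
s=sense();e=s["eef_pos"];print(e,s["time_s"])
T=np.load("w3.npz")["T"];z=e[2]-45.5+39
# camera pose taken at e
A={k:at_z("wrist",p,T,z)-e for k,p in dict(L=(201,257),R=(370,256),TL=(238,184.5),TR=(329,185)).items()}
q=s["ee_rot"];Rm=R.from_quat([q[1],q[2],q[3],q[0]]).as_matrix()
for k,v in A.items(): print(k,v.round(1),(Rm.T@v).round(1))
print("mid LR world",((A["L"]+A["R"])/2).round(2))
d=A["L"]-A["R"];print("LR angle",np.degrees(np.arctan2(d[1],d[0])),np.linalg.norm(d), "tool yaw",np.degrees(np.arctan2(Rm[1,0],Rm[0,0])))
D=np.load("w3.npz")["d"];P=cloud("wrist",D,T)-e
k=(P[...,2]>25)&(P[...,2]<32)&(abs(P[...,0])<35)&(abs(P[...,1])<20);Q=P[k]@Rm
print("grip top tool",Q.mean(0),Q.min(0),Q.max(0),cv2.minAreaRect(Q[:,:2].astype(np.float32)))
```

```text
[ 530.73873981 -175.21811328  166.77830618] 6.65
L [ 7.3 45.3 -6.5] [ -0.5 -45.9   6.5]
R [ -8.4 -49.   -6.5] [ 0.1 49.7  6.5]
TL [44.3 16.  -6.5] [ 40.9 -23.3   6.6]
TR [ 35.9 -31.4  -6.5] [40.7 24.8  6.6]
mid LR world [-0.53 -1.85 -6.5 ]
LR angle 80.56935443696622 95.56184666572693 tool yaw -9.788986948272294
grip top tool [  3.88641161  -0.34824139 -30.82091512] [-19.73361181 -21.50934395 -32.02358893] [ 20.69443508  18.35444415 -24.9547115 ] ((0.4804039001464844, -1.5774307250976562), (39.86378860473633, 40.428016662597656), 89.9998779296875)
```

```bash
python3 -m crank '{"dp":[[-0.72,3.1,0],[-0.72,3.1,0],[-0.72,3.1,0],[-0.72,3.1,0],[-0.72,3.1,0],[-0.72,3.1,0],[-0.72,3.1,0],[-0.72,3.1,0],[-0.72,3.1,0],[-0.72,3.1,0]],"delta_rot":[[0,0,1.68],[0,0,1.68],[0,0,1.68],[0,0,1.68],[0,0,1.68],[0,0,1.68],[0,0,1.68],[0,0,1.68],[0,0,1.68],[0,0,1.68]],"claw":[255,255,255,255,255,255,255,255,255,255]}'
python3 -m crank '{"dp":[[0,0,0],[0,0,0],[0,0,0],[0,0,0]],"delta_rot":[[0,0,0],[0,0,0],[0,0,0],[0,0,0]],"claw":[255,255,255,255]}'
python3 - <<'E'
from h import *
s=sense();e=s["eef_pos"];print(e,s["joints"])
im,d=capture("wrist");save("w4.png",im);T=c2w("wrist",s);np.savez("w4.npz",im=im,d=d,T=T)
print(sense()["eef_pos"])
for c in ["scene","top"]:
    i2,d2=capture(c);save(c+"4.png",i2);np.savez(c+"4.npz",im=i2,d=d2)
E
```

```text
time_s: 7.65
eef_pos: [457.0, 136.1, 163.8]
ee_rot: [-0.0, 0.998, 0.062, -0.002]
force: [0.4, -0.1, -2.4]
grip_width: 0.271
time_s: 8.05
eef_pos: [458.4, 134.1, 164.9]
ee_rot: [0.0, 0.998, 0.06, -0.0]
force: [0.1, -0.6, -3.0]
grip_width: 0.273
[458.40046318 134.05902174 164.91077291] [ 3.85831430e-02  2.76154736e-01  1.73104098e+00 -9.89065102e-05
  1.13518345e+00  1.48860763e+00]
[458.46781011 134.10079875 165.03607686]
```

View pics/w4.png

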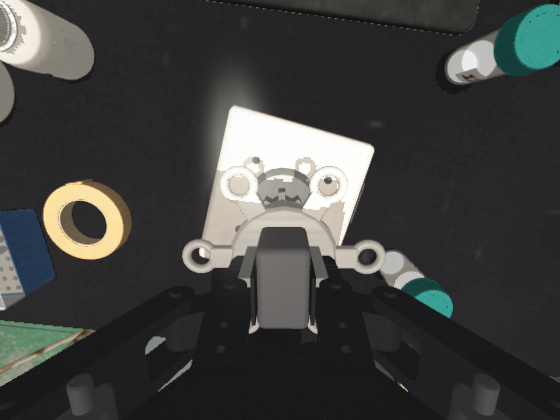

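View pics/scene4.png

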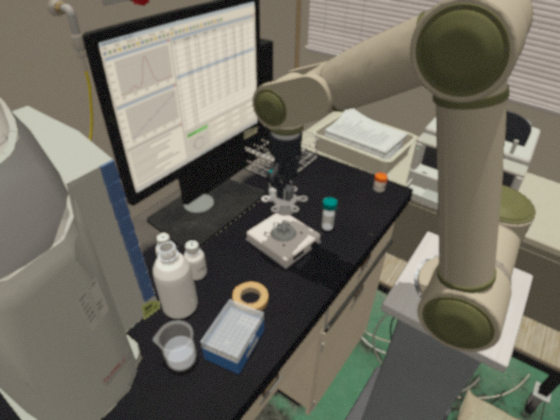

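The rotor is over the drive with its clips in the same pixels as before, so the grip hasn't slipped. The shaft lies below it, mostly hidden.

Run:
```python
from h import *
e=np.array([458.4,134.06,164.91]);F=np.load("w4.npz");T=F["T"];im=F["im"];D=F["d"]
s=sense();q=s["ee_rot"];Rm=R.from_quat([q[1],q[2],q[3],q[0]]).as_matrix();print("yaw",np.degrees(np.arctan2(Rm[1,0],Rm[0,0])))
g=cv2.GaussianBlur(cv2.cvtColor(im,cv2.COLOR_RGB2GRAY),(3,3),0)
P=cloud("wrist",D,T)-e
k=(P[...,2]>-10)&(P[...,2]<-2);
cv2.imwrite("pics/k4.png",(k*255).astype(np.uint8))
Q=P[k]@Rm; Q=Q[(np.hypot(Q[:,0],Q[:,1])<70)]
print(Q.min(0),Q.max(0))
# deck outline / ring outer extents: width along y
for nm,px in dict(L=(200.5,256.5),R=(369.5,256.5),TL=(239,184.5),TR=(328.5,185)).items():
    print(nm,(Rm.T@(at_z("wrist",px,T,e[2]-6.5)-e)).round(2))
def res(p):
    x,y,a=p;
    return 0
# grip top
kk=(P[...,2]>26)&(P[...,2]<31);G=P[kk]@Rm;G=G[(abs(G[:,0])<30)&(abs(G[:,1])<11)];print("top x",np.percentile(G[:,0],[0.5,99.5]),"y",G[:,1].min(),G[:,1].max())
# top & scene cams: rotor clips centroid
for c in ["scene","top"]:
    d=np.load(c+"4.npz")["d"];P=cloud(c,d,c2w(c));k=(abs(P[...,2]-158)<6)&(np.hypot(P[...,0]-458,P[...,1]-134)<65);q=P[k]
    print(c,k.sum(),q.min(0).round(1),q.max(0).round(1))
```

```text
yaw 6.941884400841326
[-50.29565896 -56.62943963   2.46406357] [49.9733914  57.13394555  9.97313875]
L [ -0.07 -45.71   6.5 ]
R [-3.00e-02  4.82e+01  6.50e+00]
TL [ 40.44 -22.66   6.49]
TR [40.19 23.73  6.49]
top x [-19.71402963  19.33951754] y -10.99787130474284 10.997423931767838
scene 375 [404.1  79.2 152.6] [508.3 191.5 163.6]
top 100 [410.3  95.8 152.8] [432.4 159.1 162.1]
```

View pics/k4.png

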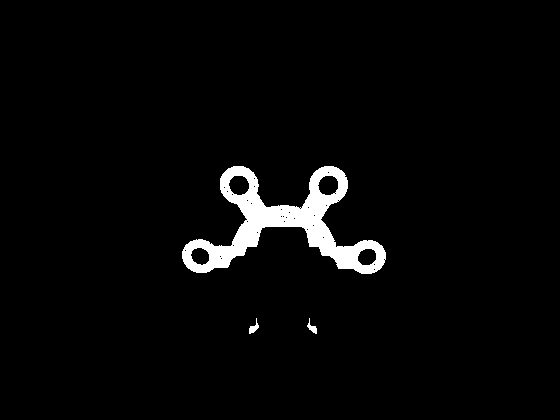

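The rotor axis coincides with the TCP within about 0.5–1 mm. I correct y by 1.4 mm, descend to just above the splines, then creep down watching the force.

```bash
python3 -m crank '{"dp":[[0,0.14,-1.2],[0,0,-1.2],[0,0,-1.0],[0,0,-0.6],[0,0,-0.3],[0,0,0],[0,0,0]],"delta_rot":[[0,0,0],[0,0,0],[0,0,0],[0,0,0],[0,0,0],[0,0,0],[0,0,0]],"claw":[255,255,255,255,255,255,255]}'
python3 -m crank '{"dp":[[0,0,-0.3],[0,0,-0.1],[0,0,-0.1],[0,0,0]],"delta_rot":[[0,0,0],[0,0,0],[0,0,0],[0,0,0]],"claw":[255,255,255,255]}'
python3 -c "
from rig import *
s=sense();print(s['eef_pos'],s['force'],s['wrist_torque'])"
```

```text
time_s: 8.9
eef_pos: [458.6, 136.2, 122.6]
ee_rot: [0.0, 0.998, 0.061, 0.0]
force: [-0.0, -0.1, -2.4]
grip_width: 0.272
time_s: 9.3
eef_pos: [458.3, 136.2, 117.2]
ee_rot: [0.0, 0.998, 0.061, -0.0]
force: [-0.2, 0.7, -2.8]
grip_width: 0.266
[458.31272154 136.23034161 117.21864523] [-0.15741477  0.65971385 -2.75157401] [-0.00494096 -0.01464017 -0.05547888]
```

```bash
python3 -m crank '{"dp":[[0,-0.05,-0.2],[0,0,-0.1],[0,0,-0.1],[0,0,0]],"delta_rot":[[0,0,0],[0,0,0],[0,0,0],[0,0,0]],"claw":[255,255,255,255]}'
python3 -m crank '{"dp":[[0,0,-0.1],[0,0,-0.1],[0,0,0]],"delta_rot":[[0,0,0],[0,0,0],[0,0,0]],"claw":[255,255,255]}'
python3 -c "
from rig import *
s=sense();print(s['eef_pos'],s['force'],s['wrist_torque'])"
```

```text
time_s: 9.7
eef_pos: [458.3, 135.7, 113.1]
ee_rot: [0.0, 0.998, 0.061, -0.0]
force: [-0.2, -0.1, -2.0]
grip_width: 0.269
time_s: 10.0
eef_pos: [458.3, 135.7, 111.2]
ee_rot: [-0.0, 0.998, 0.061, -0.0]
force: [0.9, -0.5, -1.6]
grip_width: 0.268
[458.27053107 135.74537944 111.15471617] [ 0.85683081 -0.48503685 -1.58270062] [0.03476796 0.04460918 0.00278649]
```

```bash
python3 -m crank '{"dp":[[0,0,-0.1],[0,0,-0.1],[0,0,0]],"delta_rot":[[0,0,0],[0,0,0],[0,0,0]],"claw":[255,255,255]}'
python3 -c "
from rig import *
s=sense();print(s['eef_pos'],s['force'],s['wrist_torque'])"
```

```text
time_s: 10.3
eef_pos: [458.2, 135.7, 109.1]
ee_rot: [-0.0, 0.998, 0.061, -0.0]
force: [0.8, 0.1, -2.6]
grip_width: 0.274
[458.24781467 135.73391464 109.12291802] [ 0.77345356  0.13067014 -2.59451961] [ 0.08639119 -0.00106844 -0.02562183]
```

```bash
python3 -m crank '{"dp":[[0,0,-0.1],[0,0,-0.1],[0,0,0]],"delta_rot":[[0,0,0],[0,0,0],[0,0,0]],"claw":[255,255,255]}'
python3 -c "
from rig import *
s=sense();print(s['eef_pos'],s['force'],s['wrist_torque'])"
```

```text
time_s: 10.6
eef_pos: [458.3, 135.7, 107.1]
ee_rot: [-0.0, 0.998, 0.061, -0.0]
force: [-0.7, 0.7, -1.9]
grip_width: 0.267
[458.2726323  135.71431267 107.14145808] [-0.73415767  0.7332237  -1.89067235] [-0.05559698 -0.04402343  0.0145675 ]
```

3.4 mm below the end-on-end height and still no reaction force, so the teeth are entering. I keep going down.

```bash
python3 -m crank '{"dp":[[0,0,-0.1],[0,0,-0.1],[0,0,-0.1],[0,0,0]],"delta_rot":[[0,0,0],[0,0,0],[0,0,0],[0,0,0]],"claw":[255,255,255,255]}'
python3 -m crank '{"dp":[[0,0,-0.1],[0,0,-0.1],[0,0,-0.1],[0,0,0]],"delta_rot":[[0,0,0],[0,0,0],[0,0,0],[0,0,0]],"claw":[255,255,255,255]}'
python3 -c "
from rig import *
s=sense();print(s['eef_pos'],s['force'],s['wrist_torque'])"
```

```text
time_s: 11.0
eef_pos: [458.3, 135.7, 104.1]
ee_rot: [-0.0, 0.998, 0.061, -0.0]
force: [-0.6, 0.7, -2.2]
grip_width: 0.269
time_s: 11.4
eef_pos: [458.3, 135.7, 101.2]
ee_rot: [0.0, 0.998, 0.061, -0.0]
force: [-0.3, 0.9, -2.0]
grip_width: 0.267
[458.26707141 135.72197399 101.15113764] [-0.28365708  0.90608167 -1.97603837] [ 0.07310562  0.03820035 -0.04343017]
```

```bash
python3 -m crank '{"dp":[[0,0,-0.1],[0,0,-0.1],[0,0,-0.1],[0,0,0]],"delta_rot":[[0,0,0],[0,0,0],[0,0,0],[0,0,0]],"claw":[255,255,255,255]}'
python3 -m crank '{"dp":[[0,0,-0.1],[0,0,0]],"delta_rot":[[0,0,0],[0,0,0]],"claw":[255,255]}'
python3 -m crank '{"dp":[[0,0,-0.05],[0,0,0]],"delta_rot":[[0,0,0],[0,0,0]],"claw":[255,255]}'
python3 -c "
from rig import *
s=sense();print(s['eef_pos'],s['force'],s['wrist_torque'])"
```

```text
time_s: 11.8
eef_pos: [458.3, 135.7, 98.1]
ee_rot: [-0.0, 0.998, 0.061, -0.0]
force: [0.3, -1.9, -2.3]
grip_width: 0.275
time_s: 12.0
eef_pos: [458.3, 135.7, 97.2]
ee_rot: [-0.0, 0.998, 0.061, -0.0]
force: [-0.1, -0.8, -2.4]
grip_width: 0.273
time_s: 12.2
eef_pos: [458.3, 135.7, 96.8]
ee_rot: [-0.0, 0.998, 0.061, -0.0]
force: [-0.9, -0.3, -2.6]
grip_width: 0.269
[458.33890826 135.72561681  96.75860619] [-0.91542915 -0.34866798 -2.57088342] [ 0.003928   -0.03395842  0.05636021]
```

```bash
python3 -m crank '{"dp":[[0,0,-0.05],[0,0,0]],"delta_rot":[[0,0,0],[0,0,0]],"claw":[255,255]}'
python3 -m crank '{"dp":[[0,0,-0.05],[0,0,0]],"delta_rot":[[0,0,0],[0,0,0]],"claw":[255,255]}'
python3 -m crank '{"dp":[[0,0,-0.03],[0,0,0],[0,0,0]],"delta_rot":[[0,0,0],[0,0,0],[0,0,0]],"claw":[255,255,255]}'
python3 - <<'E'
from h import *
s=sense();print(s['eef_pos'],s['force'],s['wrist_torque'])
im,d=capture("wrist");save("w5.png",im)
i,d=capture("scene");save("s5.png",cv2.resize(i[130:300,180:400],None,fx=3,fy=3))
E
```

```text
time_s: 12.4
eef_pos: [458.3, 135.7, 96.2]
ee_rot: [0.0, 0.998, 0.061, -0.0]
force: [0.5, 0.7, -1.7]
grip_width: 0.27
time_s: 12.6
eef_pos: [458.3, 135.7, 95.7]
ee_rot: [-0.0, 0.998, 0.061, -0.0]
force: [0.4, 0.9, -1.9]
grip_width: 0.275
time_s: 12.9
eef_pos: [458.4, 135.7, 95.5]
ee_rot: [-0.0, 0.998, 0.061, 0.0]
force: [-0.4, 0.3, -1.1]
grip_width: 0.275
[458.36810584 135.74511851  95.54402359] [-0.36915778  0.2746713  -1.13516644] [0.0455303  0.06455757 0.02863003]
```

View pics/s5.png

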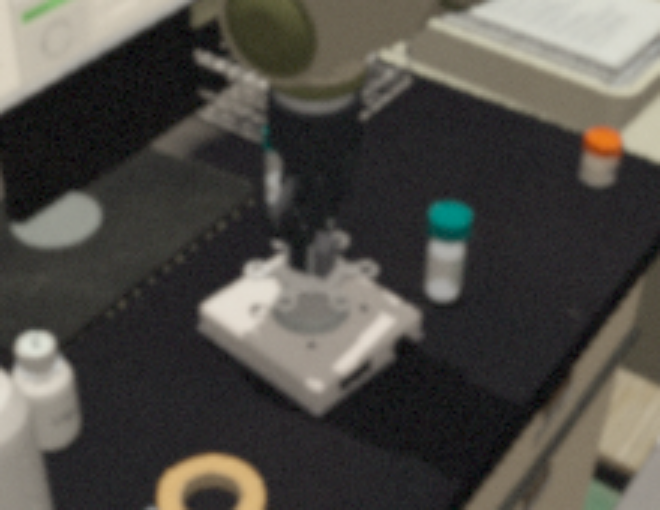

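The zoomed view shows the rotor low over the flange at (310,300), with the drive around it undisturbed. The TCP is at the predicted home height of 95.5. I make small downward checks for contact with the flange.

```bash
python3 -m crank '{"dp":[[0,0,-0.03],[0,0,0],[0,0,0]],"delta_rot":[[0,0,0],[0,0,0],[0,0,0]],"claw":[255,255,255]}'
python3 -m crank '{"dp":[[0,0,-0.03],[0,0,0],[0,0,0]],"delta_rot":[[0,0,0],[0,0,0],[0,0,0]],"claw":[255,255,255]}'
```

```text
time_s: 13.3
eef_pos: [458.5, 135.7, 95.5]
ee_rot: [0.0, 0.998, 0.061, 0.0]
force: [-1.4, -0.4, 3.7]
grip_width: 0.27
time_s: 13.6
eef_pos: [458.5, 135.7, 95.4]
ee_rot: [0.0, 0.998, 0.061, 0.0]
force: [-3.0, -1.0, 7.6]
grip_width: 0.267
```

It now rests firmly on the flange (about +8 N, and z no longer moves). Next I release and back off straight up.

```bash
python3 -m crank '{"dp":[[0,0,0.05],[0,0,0],[0,0,0],[0,0,0],[0,0,0],[0,0,0],[0,0,0],[0,0,0]],"delta_rot":[[0,0,0],[0,0,0],[0,0,0],[0,0,0],[0,0,0],[0,0,0],[0,0,0],[0,0,0]],"claw":[255,0,0,0,0,0,0,0]}'
python3 -m crank '{"dp":[[0,0,1],[0,0,2],[0,0,2],[0,0,3],[0,0,3],[0,0,3],[-1.0,0,0],[-1.0,0,0],[0,0,0],[0,0,0]],"delta_rot":[[0,0,0],[0,0,0],[0,0,0],[0,0,0],[0,0,0],[0,0,0],[0,0,0],[0,0,0],[0,0,0],[0,0,0]],"claw":[0,0,0,0,0,0,0,0,0,0]}'
python3 - <<'E'
from h import *
s=sense();print(s['eef_pos'],s['force'])
im,d=capture("wrist");save("w6.png",im);T=c2w("wrist",s)
P=cloud("wrist",d,T);x,y,z=P[...,0],P[...,1],P[...,2]
m=(np.hypot(x-458.5,y-135.5)<62)
for lo,hi in [(85,95),(110,135)]:
    k=m&(z>lo)&(z<hi);q=P[k];print(lo,k.sum(),q.mean(0).round(1),np.median(q[:,2]),q.min(0).round(1),q.max(0).round(1))
q=P[m&(z>119)&(z<130)];print(cv2.minAreaRect(q[:,:2].astype(np.float32)))
q=P[m&(z>84)&(z<95)];A=np.c_[q[:,:2],np.ones(len(q))];print("tilt",np.linalg.lstsq(A,q[:,2],rcond=None)[0])
for c in ["scene","top"]:
    i,d=capture(c);save(c+"6.png",i)
E
```

```text
time_s: 14.4
eef_pos: [458.4, 135.7, 95.4]
ee_rot: [-0.0, 0.998, 0.061, 0.0]
force: [0.1, 0.4, -0.3]
grip_width: 1.0
time_s: 15.4
eef_pos: [437.9, 135.7, 234.8]
ee_rot: [-0.0, 0.998, 0.061, -0.001]
force: [0.1, -0.6, -0.5]
grip_width: 1.004
[437.91301932 135.71981986 234.80186673] [ 0.06677614 -0.58153094 -0.45035978]
85 3521 [461.2 136.   89.6] 89.68917246592355 [403.9  78.8  85.2] [510.4 192.   93. ]
110 1224 [458.6 135.4 124.2] 124.42499920441959 [436.7 121.5 111.4] [478.3 149.1 126.9]
((457.2677001953125, 135.12986755371094), (40.16769790649414, 24.65471649169922), 7.8517608642578125)
tilt [-5.60840673e-04  1.55247903e-03  8.96530790e+01]
```

View pics/w6.png

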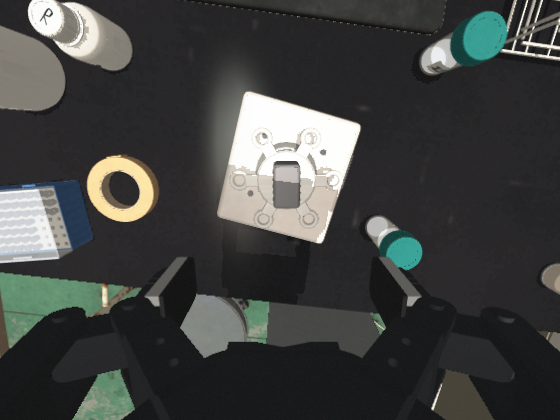

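View pics/scene6.png

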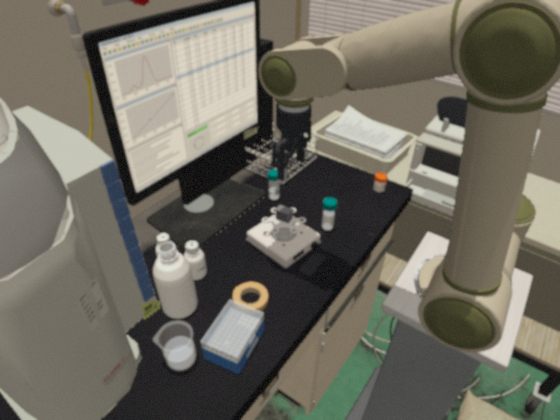

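The wrist view shows the rotor at (287,180), seated on the drive and level. Deck top measures 89.7 mm (90 expected), grip top 124.4 mm (124 expected), tilt about 0.002 rad. The scene view shows the bystanders where they were and the hand clear.

```bash
python3 -c "
from rig import *
print(finish_job())"
```

```text
the job is handed in; nothing more can be done
None
```

The rotor is mounted on the mixer shaft, let go, and the job is handed in at about 15.6 s. I have no verdict, because `finish_job()` doesn't report one.

**What I did:** I measured the rotor and the spline angle (about 7° from world x) with the wrist camera. I then gripped the rotor at 50 N, lifted it, turned it to match the splines and lowered it in small steps. The teeth meshed on the first pass, so **I did no rocking**. Flange contact came at the predicted height, with about 10 N of press.

**Last checks:**

| Check | Measured | Expected |
|---|---|---|
| Deck top height | 89.7 mm | 90 mm |
| Grip top height | 124.4 mm | 124 mm |
| Tilt | about 0.002 rad | below 0.06 rad |
| Rotor axis to measured shaft centre | 1–1.5 mm | within 4 mm |

- **Hand:** the gripper is open about 140 mm above its release height, and the force reading is about zero.
- **Bystanders:** they look unmoved in the last pictures, but I compared them by eye and didn't measure them.
- **Disagreements:** the cameras differed by 1–2 mm in y on the shaft centre (within the stated calibration). Some points reported by the vision networks were a few mm off, or far off at low confidence. I used the depth data and the plan view instead.

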